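# Click the seven-day counter round to its start

### The job

The honey has just been opened, so set the seven-day freshness counter to its start: with a fingertip flick the edge of its star wheel clockwise (seen from above), click by click, until the lobe with the raised bar clicks in opposite the tip of the fixed pointer, and do not go on past it. Only push the wheel: do not lift or tip the counter or shove it along the worktop, leave the honey jar, the tin, the mug, the lemon and the teaspoon alone, and finish clear of everything.

Things in the scene. Friction and masses are not known exactly. Their poses are not given: they have to be found in the camera images.
- counter: Seven-day counter: loose, heavy (about 1.4 kg) grey stand, 63 mm high, upright; origin at the centre of its underside, z up along the wheel's axis. Foot 100 mm across, 10 mm high, sloping in by 13 mm height to a drum 72 mm across, up to 35 mm. Above it the white star wheel, and over that a fixed black hub cap (30 mm across, at 57 to 63 mm) whose arrow pointer reaches out along the body's +x.
- wheel_center (a point): Centre of the star wheel (on its upright axis, 46 mm over the stand's underside). The wheel lies flat at 37 to 55 mm height: a disc 72 mm across with seven lobes 51.4 deg apart. Each lobe is 12 mm wide with a round end (radius 6 mm, centred 46 mm from the axis; the lobes reach 52 mm), 28 mm free between neighbouring ends. A click takes about 2 N at a lobe's end.
- day_wheel (a joint): Turn of the wheel, rad, growing clockwise seen from above; 0 = barred lobe at the pointer. Lobes lie at bearings k*2*pi/7 - q counter-clockwise from the body's +x (barred: k = 0). It clicks into rest at each multiple of 2*pi/7 = 0.898: pushed over half way to the next rest and let go it snaps on to it, else it springs back. It starts 2, 3 or 4 clicks before 0 (-1.795, -2.693, -3.590).
- pointer_tip (a point): Tip of the fixed pointer, 33 mm from the wheel's axis on the body's +x axis, 61.5 mm above the underside.
- start_mark (a point): Middle of the top of the raised black bar (14 x 6 mm, standing 5.5 mm above the wheel) on one lobe of the star wheel; 43 mm from the wheel's axis, 60.5 mm above the stand's underside. It turns with the wheel.
- honey_jar: Honey jar, 71 mm across, 110 mm high; origin at the centre of its underside. Bystander.
- tin_small: Food tin, 75 mm across, 58 mm high; origin at the centre of its underside. Bystander.
- mug_spare: Mug with a handle, 92 x 127 x 95 mm; origin at the centre of its underside. Bystander.
- lemon: Lemon, 78 x 55 x 56 mm; origin at the centre of its underside. Bystander.
- teaspoon: Teaspoon lying flat, 132 x 26 x 9 mm; origin at the centre of its underside. Bystander.
Mind the look-alikes: they are no part of the job. What is shaped like the counter but green, orange or pink is not meant.

How it is judged:
At the end, for the whole second after the job is handed in: The wheel rests on its start click (joint within 0.12 rad of 0, still), the counter stands upright on the worktop within 30 mm of where it began, and the honey jar, tin, mug, lemon and teaspoon are within 30 mm of where they began (value of joint day_wheel between -0.12 and 0.12 rad and velocity of joint day_wheel between -0.05 and 0.05 rad/s and angle between counter's own z axis and vertical below 0.05 rad and height (world z) of counter below 0.006 m and distance of each of counter, honey_jar, tin_small, mug_spare, lemon, teaspoon from where it was at the start of the episode below 0.03 m); the robot touches nothing.
It fails at once if the wheel is turned backwards, to the fifth click before its start (value of joint day_wheel below -4.25 rad).
It fails at once if the wheel is driven past its start, half a click or more (value of joint day_wheel above 0.45 rad).
It fails at once if the counter is lifted or tipped (height (world z) of counter above 0.01 m or angle between counter's own z axis and vertical above 0.15 rad).
It fails at once if the counter is shoved more than 30 mm along the worktop (distance of counter from where it was at the start of the episode above 0.03 m).
It fails at once if a bystander is moved more than 30 mm (distance of any of honey_jar, tin_small, mug_spare, lemon, teaspoon from where it was at the start of the episode above 0.03 m).
It also fails if it takes over 64 s, if anything falls off the work surface, if the arm or the gripper's body presses on something with over 40 N, if the wrist force passes 120 N, or if a joint passes its speed limit or range.

### The arm

A 6-joint arm with a two-finger parallel gripper is mounted at the origin on a cart in front of the work surface, level with it; the furniture and walls round the work are solid. World frame = base frame: x ahead of the robot, y to its left, z up, the work surface at z = 0. Lengths are in m, angles in rad, forces in N, time in s.
With the tool pointing down it reaches from about 0.375 to 0.975 m from the base axis. Payload 3.8 kg.
Tool frame: the origin (TCP) lies between the finger pads; the fingertips stand 25 mm ahead of it and the grasp point (between the pads) lies 6 mm ahead of it (manip.tcp_to_tips is the distance from the TCP to the fingertips, in m); x points along the fingers, z is the direction in which the jaws open and shut, and the axes are right-handed (so a half turn about x gives the same grasp; the last joint's range is limited). The gripper opens to 85 mm and grips with 20 to 120 N. Pads are 22 mm wide; open, the fingers measure 114 mm over their backs; the gripper's body (76 mm by 85 mm) begins 54 mm behind the grasp point. The pads swing forward as they close: fully open they stand 13 mm farther back than shut.
Start: joints at [1.222, 0.264, 1.604, -0, 1.274, -0.037], TCP at [0.207, 0.642, 0.256] pointing down, gripper open.
Joint ranges: [-2.63, 2.63], [-0.94, 2.18], [0.31, 2.57], [-1.31, 4.45], [0, 2.66], [-2.55, 2.55]. Speed limits (rad/s): [2.57, 2.57, 3.14, 3.14, 3.14, 3.14].

### API

Orientations are given as a unit quaternion [w, x, y, z].
In Python, from plant import manip, vision, job gives the robot as it stands. The module is installed in compiled form; this text tells all that it offers.
- The arm moves only by the tool jog_arm, never from a script. Its arguments are lists of equal length, an entry for each row: "xyz": the shift along the tool's x, y, z in mm, a list of three; "yaw": the turn about the tool's x in rad. A call has 1 to 12 rows; each row is the pose to reach, as a shift and turn from the pose commanded when the call began, along the tool's axes at that moment; what a row does not reach only later rows make up. A row lasts 1/10 s, in which the tool goes at most 50 mm and 8.59 degrees, less where a joint would pass 70% of its speed; a pose out of reach is approached as far as the arm can. A call with a gripper value outside its range is refused whole. "hand" is the opening, from 0 (shut) to 1 (fully open), set as the call begins (left out, the last holds). The fingers move at their own pace and stop on an object; "force" is the grip in N (left out, the last holds). Time passes only in rows, so rows that repeat a pose let the fingers close. It gives the time, the measured TCP pose, the force and the opening at its end, in the units of the state.
- manip.get_obs(): the state, without advancing time (a new reading comes with each control period).
- vision.read_camera(name): name is "side" or "top" or "wrist"; returns the picture (480x640x3 uint8, red, green, blue); there is no depth.
- vision.camera_info(name): a dict with "K" (3x3 intrinsics, pixels), "k1" (the pictures are not rectified: a ray, as slopes to the right and down, at radius r is drawn at 1 + k1 r^2 times it, then the intrinsics apply), "position" and "rotation" of the camera in the world. Camera axes: x right, y up, looking along -z (the intrinsics and any distortion apply to the point x, -y, -z); pixel columns grow to the right and rows downward; lengths in m; the calibration is good to about 2 mm. A picture is of the moment at which its call begins: read the wrist's pose just before it. camera_info takes no time and is no camera call; for the wrist camera it gives the pose at the moment of the call.
- job.finish_job(): hands the job in, once; it reports no verdict.
The state is a dict: "clock": time; "qpos": joint angles; "qd": joint speeds; "effort": joint torques, N m; "eef_pos": TCP position; "ee_rot": TCP orientation; "force": force on the tool from outside, world axes, zero at the start; "moment": the same for the moment, N m; "grip_width": finger opening in m.
Only numpy, scipy, OpenCV 4.12 (cv2) and the standard library are available. Lean on these libraries where they do the work, as an engineer would, in place of code of your own. Each camera call takes 0.05 s, during which the arm holds its last target. There are 200 camera calls.

## Working session

There is one attempt and no reset: what is moved stays moved. The work goes in short steps, Python scripts to look and compute and a tool call to move; the robot and the scene stay as the last step left them, time stands still between calls to the robot, and variables do not carry over. Pictures are saved under pics/ and viewed, about 8 in all and at most 12, crops included, and the job is handed in when it is done.

Besides the shell and the picture viewer there is one more tool, called as name(argument=value, ...), one argument or row to a line, values as JSON. jog_arm: Moves the arm, as the interface text tells. Its arguments: {"type":"object","properties":{"xyz":{"type":"array"},"yaw":{"type":"array"},"hand":{"type":"number"},"force":{"type":"number"}},"required":["xyz","yaw"]}

```bash
mkdir -p pics
python3 - <<'E'
from plant import manip, vision, job
import cv2
for n in ("top","side"):
    im=vision.read_camera(n); cv2.imwrite(f"pics/{n}0.png",im[:,:,::-1])
    i=vision.camera_info(n); print(n,i)
o=manip.get_obs(); print(o)
E
```

```text
top {'K': array([[539.12783073,   0.        , 317.51367213],
       [  0.        , 539.12783073, 237.8513399 ],
       [  0.        ,   0.        ,   1.        ]]), 'k1': -0.011305248566292043, 'position': array([0.43826785, 0.11309066, 1.14649609]), 'rotation': array([-0.69641714, -0.05700173,  0.05680282,  0.71311107])}
side {'K': array([[489.66638923,   0.        , 328.58981128],
       [  0.        , 489.66638923, 238.65704296],
       [  0.        ,   0.        ,   1.        ]]), 'k1': -0.13099301155616175, 'position': array([ 0.25309827, -0.25798902,  0.80323305]), 'rotation': array([ 0.88762284,  0.27714239, -0.10822259, -0.35157596])}
{'clock': 0.1, 'qpos': array([ 1.22206473e+00,  2.64706797e-01,  1.60529377e+00,  1.29725998e-05,
        1.27367337e+00, -3.68946325e-02]), 'qd': array([-0.00146583, -0.0019689 , -0.00342815, -0.00126023,  0.00076685,
       -0.00138711]), 'effort': array([ 8.85515219e-04, -5.16711080e+01, -3.68593204e+01, -2.68682919e-05,
        6.33650052e-03,  1.82265893e-05]), 'eef_pos': array([0.20687514, 0.6418578 , 0.2550365 ]), 'ee_rot': array([ 0.57096606, -0.41669693,  0.57219173,  0.41588225]), 'force': array([0.38584539, 0.49973538, 0.64980339]), 'moment': array([ 0.01383687, -0.0326106 ,  0.01225203]), 'grip_width': 0.0851168820738247}
```

View pics/top0.png

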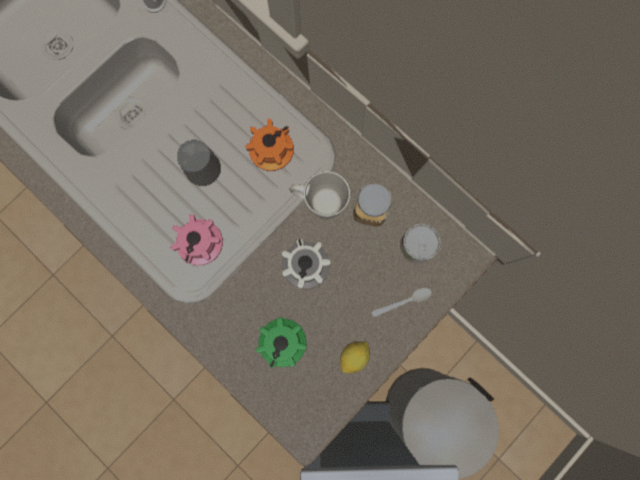

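View pics/side0.png

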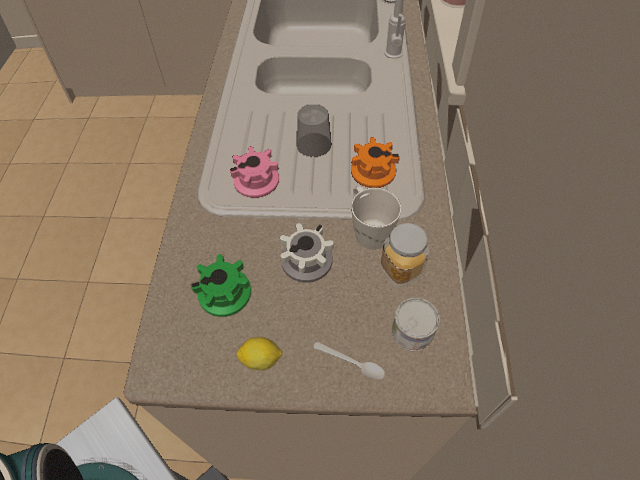

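Four star counters in the top view: pink (198,242), orange (270,147), green (282,344), white/grey (305,264). The white wheel on the grey stand is the one that fits. Next I'll make enlarged crops and a measurement.

```bash
cat > h.py <<'E'
import numpy as np, cv2
from scipy.spatial.transform import Rotation as R
from plant import manip, vision, job
def rot(q): return R.from_quat(np.roll(q,-1))
def dist_(i): return np.array([i['k1'],0,0,0,0.])
def ray(i,px):
    p=cv2.undistortPoints(np.array([[px]],float),i['K'],dist_(i))[0,0]
    return rot(i['rotation']).apply([p[0],-p[1],-1.])
def onplane(i,px,z):
    d=ray(i,px); c=i['position']; return c+d*(z-c[2])/d[2]
def proj(i,P):
    v=rot(i['rotation']).inv().apply(np.atleast_2d(P)-i['position'])*[1,-1,-1]
    return cv2.projectPoints(v,np.zeros(3),np.zeros(3),i['K'],dist_(i))[0][:,0]
E
python3 - <<'E'
from h import *
t=cv2.imread('pics/top0.png')[225:305,265:345]; s=cv2.imread('pics/side0.png')[215:295,265:345]
cv2.imwrite('pics/crop.png',np.hstack([cv2.resize(a,(400,400),interpolation=cv2.INTER_CUBIC) for a in (t,s)]))
i=vision.camera_info('top')
print('quat-mat',rot(i['rotation']).as_matrix().round(2))
for n,px,z in [('white',(305,263),.05),('green',(282,344),.03),('lemon',(355,358),.03),('spoonA',(377,313),0),('spoonB',(427,293),0),('tin',(421,242),.058),('honey',(374,200),.11),('mug',(327,195),.09),('handle',(294,190),.05),('pink',(198,242),.03),('orange',(270,147),.03)]:
    print(n,onplane(i,px,z).round(3))
j=vision.camera_info('side'); print(onplane(j,(305,245),.05))
E
```

```text
quat-mat [[-0.02  0.99 -0.16]
 [-1.   -0.02  0.  ]
 [-0.    0.16  0.99]]
white [0.565 0.138 0.05 ]
green [0.403 0.189 0.03 ]
lemon [0.371 0.041 0.03 ]
spoonA [ 0.461 -0.01   0.   ]
spoonB [ 0.501 -0.118  0.   ]
tin [ 0.602 -0.1    0.058]
honey [ 0.68  -0.002  0.11 ]
mug [0.697 0.09  0.09 ]
handle [0.719 0.158 0.05 ]
pink [0.617 0.362 0.03 ]
orange [0.821 0.209 0.03 ]
[0.56569697 0.14222558 0.05      ]
```

View pics/crop.png

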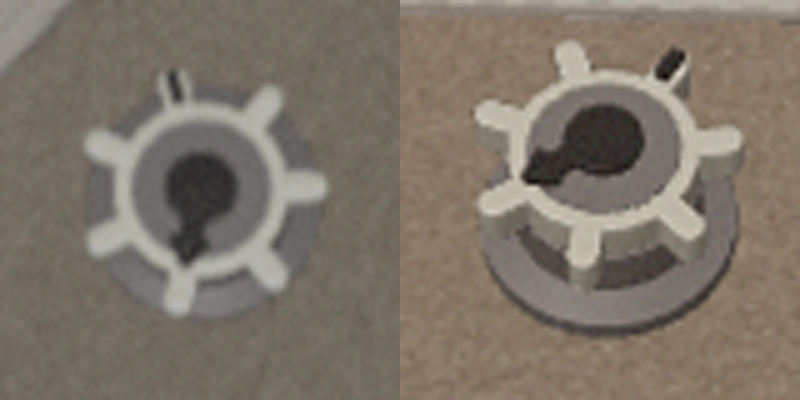

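Top crop: hub cap at (305,262), pointer tip pointing down to about (302,277). The barred lobe is at (300,242), three lobes clockwise of the pointer, so q ≈ -3.59 and 4 clicks are needed. The side crop agrees: bar at back right, pointer at front left. Next I'll measure the centre and lobe bearings.

```bash
cat > wheel.py <<'E'
from h import *
def wheel(im,cam,C):
    """bearings (deg) of the lobes & the bar about C from a picture (BGR)"""
    i=vision.camera_info(cam); h=cv2.cvtColor(im,cv2.COLOR_BGR2HSV)
    a=np.deg2rad(np.arange(0,360,1)); out=[]
    for r,z in ((.047,.055),(.043,.0605)):
        P=np.c_[C[0]+r*np.cos(a),C[1]+r*np.sin(a),np.full(360,z)]
        p=proj(i,P).astype(np.float32)
        out.append(cv2.remap(h[:,:,2],p[:,:1],p[:,1:],cv2.INTER_LINEAR)[:,0].astype(int))
    ph=np.angle((out[0]*np.exp(7j*a)).sum())/7
    return np.rad2deg(ph), out, np.rad2deg(a)
E
python3 - <<'E'
from wheel import *
for cam in('top','side'):
    im=cv2.imread(f'pics/{cam}0.png'); i=vision.camera_info(cam)
    box=(265,225) if cam=='top' else (265,215)
    c=im[box[1]:box[1]+80,box[0]:box[0]+80].max(2)
    m=(c<70).astype(np.uint8)
    n,l,s,ce=cv2.connectedComponentsWithStats(m)
    for k in range(1,n):
        if s[k,4]>15:
            d=cv2.distanceTransform((l==k).astype(np.uint8),cv2.DIST_L2,5); y,x=np.unravel_index(d.argmax(),d.shape)
            print(cam,s[k],ce[k]+box,'inner',x+box[0],y+box[1],d.max(), onplane(i,(x+box[0],y+box[1]),.063))
    # white blob: lobes+ring
    h=cv2.cvtColor(im,cv2.COLOR_BGR2HSV)[box[1]:box[1]+80,box[0]:box[0]+80]
    w=(h[:,:,2]>150).astype(np.uint8); n,l,s,ce=cv2.connectedComponentsWithStats(w); k=1+s[1:,4].argmax()
    pts=np.argwhere(l==k)[:,::-1].astype(np.float32)
    (x,y),r=cv2.minEnclosingCircle(pts); print('white',s[k],x+box[0],y+box[1],r,onplane(i,(x+box[0],y+box[1]),.055))
o=manip.get_obs(); M=rot(o['ee_rot']).as_matrix(); print(M.round(3),manip.tcp_to_tips)
E
```

```text
top [ 33  31  14  21 185] [304.26486486 264.28648649] inner 305 262 6.3968997 [0.5655159 0.1377653 0.063    ]
white [ 17  17  48  46 537] 304.89534759521484 262.8023262023926 24.90557098388672 [0.56481774 0.13819305 0.055     ]
side [51 10  6  6 20] [318.5 227.5] inner 319 227 2.0 [0.60625016 0.14768062 0.063     ]
side [ 25  21  24  16 232] [302.75862069 243.93534483] inner 305 243 7.0 [0.56322456 0.13860968 0.063     ]
white [ 15   8  54  46 608] 305.76415252685547 245.5 27.459917068481445 [0.56391054 0.13777586 0.055     ]
[[-0.001 -0.952  0.307]
 [-0.002  0.307  0.952]
 [-1.     0.    -0.002]] 0.025
```

```bash
cat > plan.py <<'E'
from wheel import *
C=np.array([.5645,.138])
def target(b,r,z):
    a=np.deg2rad(b); return np.array([C[0]+r*np.cos(a),C[1]+r*np.sin(a),z])
def shift(P,o=None):
    o=o or manip.get_obs(); M=rot(o['ee_rot']).as_matrix()
    return (M.T@(np.array(P)-o['eef_pos'])*1000).round(1)
def zb():
    M=rot(manip.get_obs()['ee_rot']).as_matrix(); return np.rad2deg(np.arctan2(M[1,2],M[0,2]))
E
python3 - <<'E'
from plan import *
for cam in('top','side'):
    ph,o,a=wheel(cv2.imread(f'pics/{cam}0.png'),cam,C); print(cam,ph, 'bar dark at',a[o[1].argmin()],o[1].min())
print('z bearing',zb(),'shift',shift(target(-64,.0825,.2)))
E
```

```text
top 12.982285357413955 bar dark at 13.0 67
side 12.033664466870533 bar dark at 13.0 43
z bearing 72.1328448186004 shift [  55.9 -552.1 -429.2]
```

jog_arm(
  xyz=[
    [2,-20,-15],
    [6,-55,-43],
    [10,-92,-72],
    [14,-130,-100],
    [18,-166,-129],
    [22,-203,-158],
    [25,-240,-186],
    [29,-276,-215],
    [33,-313,-243],
    [37,-350,-272],
    [41,-386,-300],
    [43,-410,-318],
  ],
  yaw=[-0.03,-0.1,-0.17,-0.24,-0.31,-0.38,-0.45,-0.52,-0.59,-0.66,-0.72,-0.766],
  hand=0,
  force=40,
)

```text
clock: 1.3
eef_pos: [0.5005, 0.2112, 0.2125]
ee_rot: [0.374, -0.6, 0.375, 0.6]
force: [0.1, 0.3, -0.6]
grip_width: -0.0001
```

Run:
```python
from plan import *
o=manip.get_obs(); print(o['eef_pos'],zb(),o['grip_width'],o['qpos'],'shift',shift(target(-64,.0825,.14)))
```

```text
[0.50049177 0.21119376 0.21249123] 116.04985573529149 -7.224914763503846e-05 [ 3.53850147e-01  4.83596009e-02  1.93443075e+00 -7.33595579e-04
  1.15987880e+00 -1.67130822e+00] shift [  72.6  -25.4 -176.3]
```

jog_arm(
  xyz=[
    [5,-3,-20],
    [14,-7,-50],
    [26,-11,-85],
    [38,-16,-120],
    [50,-20,-150],
    [60,-23,-168],
    [68,-25,-176],
    [72,-25,-176],
    [72,-25,-176],
    [72,-25,-176],
  ],
  yaw=[0,0,0,0,0,0,0,0,0,0],
)

```text
clock: 2.3
eef_pos: [0.599, 0.068, 0.1415]
ee_rot: [0.374, -0.6, 0.374, 0.6]
force: [-0.1, 0.2, 0.3]
grip_width: -0.0004
```

Run:
```python
from plan import *
o=manip.get_obs(); print(o['eef_pos'],zb(),o['force'],'shift',shift(target(-64,.0825,.067)))
T,S=vision.read_camera('top'),vision.read_camera('side')
cv2.imwrite('pics/hover.png',cv2.resize(np.hstack([T[170:350,230:430],S[130:310,230:430]])[:,:,::-1],(800,360)))
```

```text
[0.59898259 0.06795656 0.14149696] 116.0937838488441 [-0.07607117  0.16231752  0.29996174] shift [74.5  0.3 -4.5]
```

View pics/hover.png

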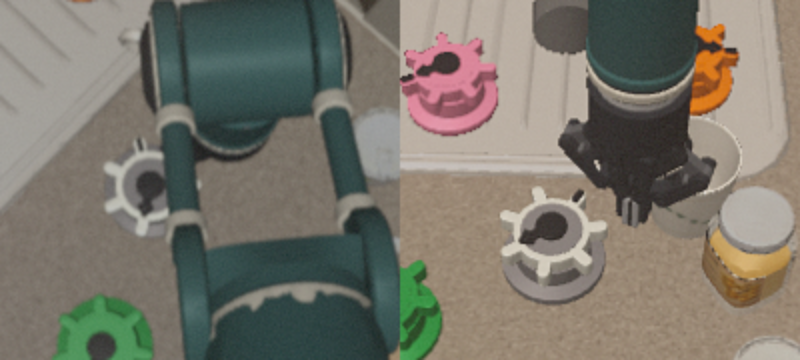

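Hover view: the shut fingertips are at about (632,210) in the right half, just outside the white wheel on the intended side; the jar and mug are clear. I'll descend and then check depth and thickness.

jog_arm(
  xyz=[
    [8,0,-1],
    [20,0,-3],
    [34,0,-4],
    [48,0,-4],
    [60,0,-4],
    [68,0,-4],
    [73,0,-4],
    [74,0,-4],
    [74,0,-4],
  ],
  yaw=[0,0,0,0,0,0,0,0,0],
)

```text
clock: 3.3
eef_pos: [0.6014, 0.0632, 0.0674]
ee_rot: [-0.375, 0.6, -0.375, -0.6]
force: [-0.6, -0.4, -0.1]
grip_width: 0.0002
```

Run:
```python
from plan import *
o=manip.get_obs(); print(o['eef_pos'],zb(),o['force'],'shift',shift(target(-64,.056,.067)))
S=vision.read_camera('side')[:,:,::-1]; i=vision.camera_info('side'); M=rot(o['ee_rot']).as_matrix()
c=cv2.resize(S[180:280,270:390],(720,600),interpolation=cv2.INTER_CUBIC)
# mark: tip centre (red) and +-14.5 mm along z axis, +-11 along y (green), at tip
for v,col in (((25,0,0),(0,0,255)),((25,0,14.5),(0,255,0)),((25,0,-14.5),(0,255,0)),((25,11,0),(255,0,0)),((25,-11,0),(255,0,0))):
    p=(proj(i,o['eef_pos']+M@np.array(v)/1000)[0]-[270,180]+.5)*6; cv2.circle(c,tuple(int(x) for x in p),4,col,-1)
cv2.imwrite('pics/down.png',c)
```

```text
[0.60143093 0.06320588 0.06737737] 116.02124360206655 [-0.64258104 -0.38572802 -0.10050795] shift [ 0.4  0.4 27.4]
```

View pics/down.png

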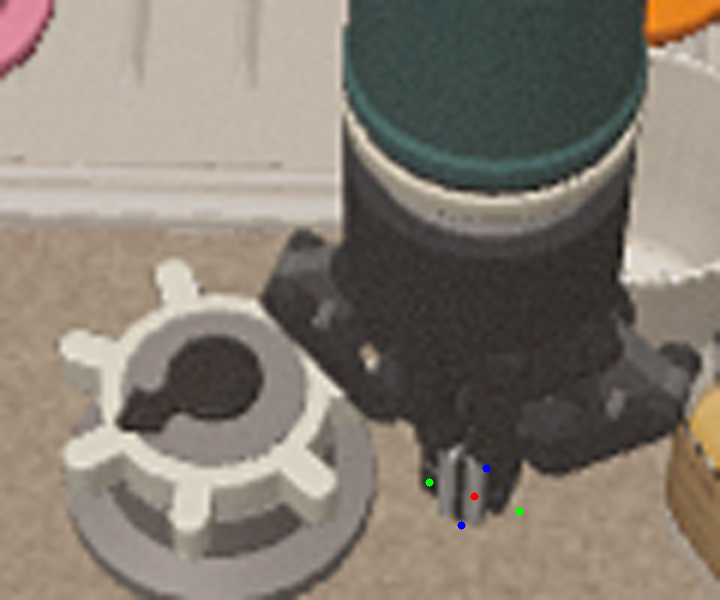

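Tips are at the predicted height (about 42 mm), the finger is about 29 mm thick over its backs, and the gap centre lies straight inward. I'll move in and make the first stroke, as an arc with yaw.

jog_arm(
  xyz=[
    [0,0,3],
    [0,0,8],
    [0,0,13],
    [0,0,18],
    [0,0,22],
    [0,0,25],
    [0,0,26],
    [0,0,26],
  ],
  yaw=[0,0,0,0,0,0,0,0],
)

```text
clock: 4.15
eef_pos: [0.5897, 0.0868, 0.0673]
ee_rot: [-0.374, 0.6, -0.374, -0.6]
force: [0.1, -0.2, 0.8]
grip_width: 0.0001
```

Run:
```python
from plan import *
o=manip.get_obs(); v=o['eef_pos'][:2]-C; b=np.rad2deg(np.arctan2(v[1],v[0])); r=np.hypot(*v); print(o['eef_pos'],zb(),o['force'],'bearing',b,'r',r)
M=rot(o['ee_rot']).as_matrix()
# stroke b -> -115.5, r .057
for k in range(1,13):
    bb=b+(-115.5-b)*k/12; s=M.T@(target(bb,.0572,o['eef_pos'][2])-o['eef_pos'])*1000
    print(s.round(1), round(np.deg2rad(b-bb),3))
```

```text
[0.58969329 0.08676405 0.06729398] 116.04519818387443 [ 0.06034517 -0.16967614  0.83149894] bearing -63.81613738579977 r 0.0570948694112625
[0.  4.3 0. ] 0.075
[0.  8.6 0.5] 0.15
[ 0.  12.8  1.3] 0.226
[ 0.  16.9  2.4] 0.301
[ 0.  21.   3.8] 0.376
[ 0.  24.9  5.6] 0.451
[ 0.  28.7  7.6] 0.526
[ 0.  32.4  9.9] 0.601
[ 0.  35.8 12.4] 0.677
[ 0.  39.1 15.2] 0.752
[ 0.  42.1 18.3] 0.827
[ 0.  44.9 21.5] 0.902
```

jog_arm(
  xyz=[
    [0,4.3,0],
    [0,8.6,0.5],
    [0,12.8,1.3],
    [0,16.9,2.4],
    [0,21,3.8],
    [0,25,5.6],
    [0,28.7,7.6],
    [0,32.4,9.9],
    [0,35.8,12.4],
    [0,39,15],
    [0,42,18],
    [0,45,21.5],
  ],
  yaw=[0.075,0.15,0.225,0.3,0.375,0.45,0.525,0.6,0.675,0.75,0.825,0.9],
)

```text
clock: 5.35
eef_pos: [0.5399, 0.086, 0.0673]
ee_rot: [0.599, -0.376, 0.599, 0.376]
force: [0.0, -0.3, -0.4]
grip_width: 0.0003
```

```bash
cat > look.py <<'E'
from plan import *
o=manip.get_obs(); v=o['eef_pos'][:2]-C; print(o['eef_pos'].round(4),'zb',zb().round(1),'F',o['force'].round(2),'bearing',np.rad2deg(np.arctan2(v[1],v[0])).round(1),'r',np.hypot(*v).round(4), o['clock'])
S=vision.read_camera('side')[:,:,::-1]; h=S[215:295,265:345]
ph,out,a=wheel(S,'side',C); print('phase',ph,'dark (bar/hub) bearings',a[out[1]<90])
import sys
if len(sys.argv)>1: cv2.imwrite(sys.argv[1],cv2.resize(S[195:295,260:380],(600,500),interpolation=cv2.INTER_CUBIC))
E
python3 look.py pics/s1.png
```

```text
[0.5399 0.086  0.0673] zb 64.3 F [ 0.01 -0.35 -0.44] bearing -115.3 r 0.0575 5.35
phase 11.05983809426616 dark (bar/hub) bearings [  0.  27.  28.  29.  30.  31.  32.  33.  34.  35.  36.  37.  38.  39.
  40.  41.  42.  43.  44.  45.  46.  47.  48.  49.  50.  51.  52.  53.
  54.  55.  56.  57.  77.  78.  79.  80.  81.  82.  83.  84.  85.  86.
  87.  88.  89.  90.  91.  92.  93.  94.  95.  96. 229. 230. 231. 232.
 233. 234. 235. 236. 237. 238. 239. 240. 241. 242. 243. 244. 245. 246.
 247. 248. 249. 250. 251. 252. 253. 254. 255. 256. 257. 261. 262. 263.
 264. 265. 266. 267. 268. 269. 270. 271. 272. 273. 274. 275. 276. 277.
 278. 279. 280. 281. 282. 283. 284. 285. 286. 287. 288. 289. 290. 291.
 292. 293. 294. 295. 309. 310. 311. 312. 313. 314. 315. 316. 317. 318.
 319. 320. 321. 322. 323. 324. 325. 326. 327. 328. 329. 330. 331. 332.
 333. 334. 335. 336. 337. 338. 339. 340. 341. 342. 343. 344. 345. 346.
 347. 348. 349. 350. 351. 352. 353. 354. 355. 356. 357. 358. 359.]
```

View pics/s1.png

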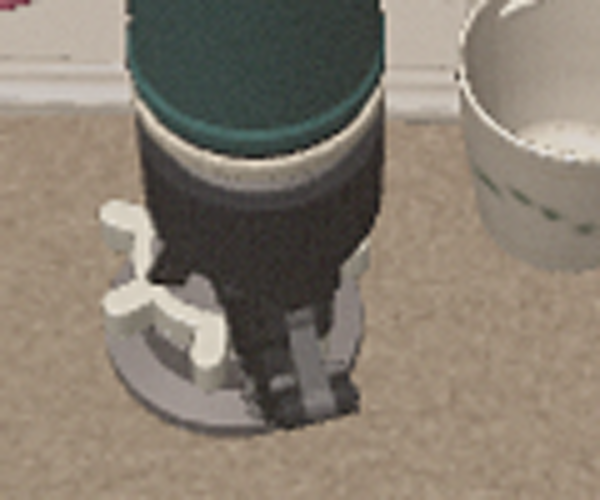

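The stroke ended with the finger in the next gap and no residual force. I'll withdraw radially and check.

jog_arm(
  xyz=[
    [0,0,-4],
    [0,0,-10],
    [0,0,-17],
    [0,0,-23],
    [0,0,-26],
    [0,0,-26],
  ],
  yaw=[0,0,0,0,0,0],
)

```text
clock: 6.0
eef_pos: [0.5284, 0.0621, 0.0672]
ee_rot: [0.598, -0.377, 0.598, 0.377]
force: [-0.9, 0.4, 0.7]
grip_width: -0.0001
```

```bash
python3 look.py pics/s2.png | head -1
```

```text
[0.5284 0.0621 0.0672] zb 64.4 F [-0.86  0.35  0.67] bearing -115.4 r 0.084 6.0
```

View pics/s2.png

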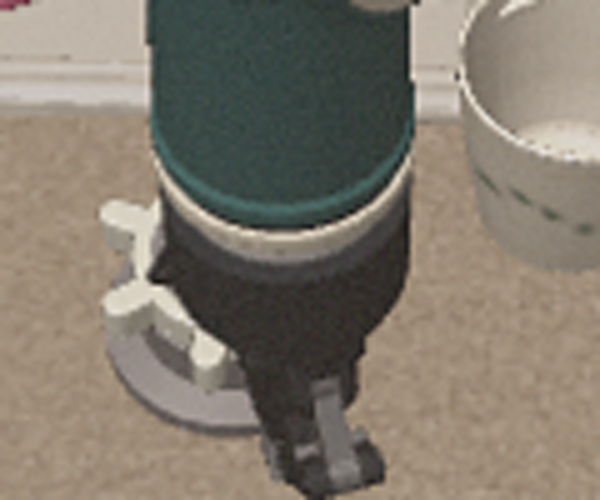

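jog_arm(
  xyz=[
    [0,-8.4,0.4],
    [0,-20.8,2.6],
    [0,-32.7,6.6],
    [0,-44,12.4],
    [0,-54,19.8],
    [0,-62,27.3],
    [0,-66,31.8],
    [0,-66,31.8],
    [0,-66,31.8],
  ],
  yaw=[-0.1,-0.25,-0.4,-0.55,-0.7,-0.83,-0.9,-0.9,-0.9],
)

```text
clock: 6.95
eef_pos: [0.6018, 0.0631, 0.0671]
ee_rot: [0.375, -0.599, 0.375, 0.6]
force: [-0.1, 0.4, -0.3]
grip_width: -0.0003
```

```bash
python3 look.py pics/s3.png
```

```text
[0.6018 0.0631 0.0671] zb 115.9 F [-0.05  0.42 -0.29] bearing -63.5 r 0.0837 6.95
phase 11.935106839063987 dark (bar/hub) bearings [  0.   1.   2.   3.   4.   5.   6.   7.   8.   9.  10.  11.  12.  13.
  14.  15.  16.  17.  18.  19.  20.  21.  22.  23.  24. 278. 279. 307.
 308. 309. 310. 311. 312. 313. 314. 315. 316. 317. 318. 319. 320. 321.
 322. 323. 324. 325. 326. 327. 328. 329. 330. 331. 332. 333. 334. 335.
 336. 337. 338. 339. 340. 341. 342. 343. 344. 345. 346. 347. 348. 349.
 350. 351. 352. 353.]
```

View pics/s3.png

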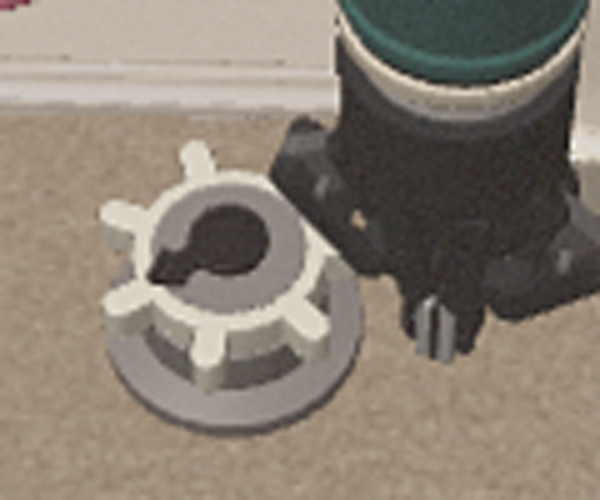

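The counter hasn't moved and the phase is unchanged (11.9°). Neither plain nor barred lobe is visible at 13°/-38° because the gripper hides them. After stroke 2 the bar should show at -90° (front right).

jog_arm(
  xyz=[
    [0,0,3],
    [0,0,8],
    [0,0,13],
    [0,0,18],
    [0,0,22],
    [0,0,25],
    [0,0,26.5],
    [0,0,26.5],
  ],
  yaw=[0,0,0,0,0,0,0,0],
)

```text
clock: 7.8
eef_pos: [0.5902, 0.0869, 0.0673]
ee_rot: [-0.374, 0.6, -0.375, -0.6]
force: [-0.8, -0.0, -0.3]
grip_width: -0.0004
```

jog_arm(
  xyz=[
    [0,4.3,0],
    [0,8.6,0.5],
    [0,12.8,1.3],
    [0,16.9,2.4],
    [0,21,3.8],
    [0,25,5.6],
    [0,28.7,7.6],
    [0,32.4,9.9],
    [0,35.8,12.4],
    [0,39,15],
    [0,42,18],
    [0,45,21.5],
  ],
  yaw=[0.075,0.15,0.225,0.3,0.375,0.45,0.525,0.6,0.675,0.75,0.825,0.9],
)

```text
clock: 9.0
eef_pos: [0.5405, 0.0862, 0.0674]
ee_rot: [0.599, -0.376, 0.599, 0.376]
force: [-0.4, -0.8, 0.5]
grip_width: 0.0001
```

jog_arm(
  xyz=[
    [0,0,-4],
    [0,0,-10],
    [0,0,-17],
    [0,0,-23],
    [0,0,-26],
    [0,0,-26],
  ],
  yaw=[0,0,0,0,0,0],
)

```text
clock: 9.6
eef_pos: [0.5291, 0.0622, 0.0673]
ee_rot: [0.598, -0.377, 0.598, 0.377]
force: [0.1, -0.0, -0.1]
grip_width: 0.0
```

jog_arm(
  xyz=[
    [0,-8.4,0.4],
    [0,-20.8,2.6],
    [0,-32.7,6.6],
    [0,-44,12.4],
    [0,-54,19.8],
    [0,-62,27.3],
    [0,-66,31.8],
    [0,-66,31.8],
    [0,-66,31.8],
  ],
  yaw=[-0.1,-0.25,-0.4,-0.55,-0.7,-0.83,-0.9,-0.9,-0.9],
)

```text
clock: 10.5
eef_pos: [0.6023, 0.0631, 0.0671]
ee_rot: [0.375, -0.599, 0.375, 0.6]
force: [0.3, 0.8, 0.1]
grip_width: -0.0
```

```bash
python3 look.py pics/s4.png
```

```text
[0.6023 0.0631 0.0671] zb 115.9 F [0.28 0.84 0.15] bearing -63.2 r 0.0839 10.5
phase 11.299606116673486 dark (bar/hub) bearings [  0.   1.   2.   3.   4.   5.   6.   7.   8.   9.  10.  11.  12.  13.
  14.  15.  16.  17.  18.  19.  20.  21.  22.  23. 267. 268. 269. 270.
 271. 272. 273. 278. 279. 308. 309. 310. 311. 312. 313. 314. 315. 316.
 317. 318. 319. 320. 321. 322. 323. 324. 325. 326. 327. 328. 329. 330.
 331. 332. 333. 334. 335. 336. 337. 338. 339. 340. 341. 342. 343. 344.
 345. 346. 347. 348. 349. 350. 351. 352.]
```

View pics/s4.png

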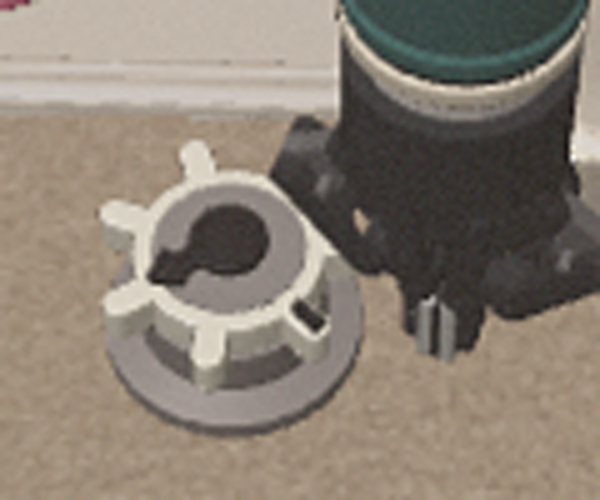

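The bar sits at 270° as predicted (front-right lobe), so two clicks are done and two remain. A small drift of about 1 mm gets trimmed in the next stroke.

jog_arm(
  xyz=[
    [0,0.8,3],
    [0,0.8,8],
    [0,0.8,13],
    [0,0.8,18],
    [0,0.8,22],
    [0,0.8,25],
    [0,0.8,26.5],
    [0,0.8,26.5],
  ],
  yaw=[0,0,0,0,0,0,0,0],
)

```text
clock: 11.35
eef_pos: [0.5901, 0.0868, 0.0673]
ee_rot: [-0.374, 0.6, -0.374, -0.6]
force: [-0.2, -0.2, 0.9]
grip_width: 0.0003
```

jog_arm(
  xyz=[
    [0,4.3,0],
    [0,8.6,0.5],
    [0,12.8,1.3],
    [0,16.9,2.4],
    [0,21,3.8],
    [0,25,5.6],
    [0,28.7,7.6],
    [0,32.4,9.9],
    [0,35.8,12.4],
    [0,39,15],
    [0,42,18],
    [0,45,21.5],
  ],
  yaw=[0.075,0.15,0.225,0.3,0.375,0.45,0.525,0.6,0.675,0.75,0.825,0.9],
)

```text
clock: 12.55
eef_pos: [0.5403, 0.086, 0.0673]
ee_rot: [0.599, -0.376, 0.599, 0.376]
force: [0.4, 0.5, -0.2]
grip_width: 0.0004
```

jog_arm(
  xyz=[
    [0,0,-4],
    [0,0,-10],
    [0,0,-17],
    [0,0,-23],
    [0,0,-26],
    [0,0,-26],
  ],
  yaw=[0,0,0,0,0,0],
)

```text
clock: 13.15
eef_pos: [0.5289, 0.0621, 0.0672]
ee_rot: [0.598, -0.377, 0.598, 0.377]
force: [0.6, -0.4, 0.8]
grip_width: -0.0003
```

jog_arm(
  xyz=[
    [0,-8.4,0.4],
    [0,-20.8,2.6],
    [0,-32.7,6.6],
    [0,-44,12.4],
    [0,-54,19.8],
    [0,-62,27.3],
    [0,-66,31.8],
    [0,-66,31.8],
    [0,-66,31.8],
  ],
  yaw=[-0.1,-0.25,-0.4,-0.55,-0.7,-0.83,-0.9,-0.9,-0.9],
)

```text
clock: 14.05
eef_pos: [0.6022, 0.063, 0.0671]
ee_rot: [0.375, -0.599, 0.375, 0.6]
force: [0.1, -0.1, -0.3]
grip_width: 0.0001
```

```bash
python3 look.py pics/s5.png
```

```text
[0.6022 0.063  0.0671] zb 115.9 F [ 0.14 -0.07 -0.28] bearing -63.3 r 0.0839 14.05
phase 11.861957049555448 dark (bar/hub) bearings [  0.   1.   2.   3.   4.   5.   6.   7.   8.   9.  10.  11.  12.  13.
  14.  15.  16.  17.  18.  19.  20.  21.  22.  23. 215. 216. 217. 218.
 219. 220. 278. 279. 280. 308. 309. 310. 311. 312. 313. 314. 315. 316.
 317. 318. 319. 320. 321. 322. 323. 324. 325. 326. 327. 328. 329. 330.
 331. 332. 333. 334. 335. 336. 337. 338. 339. 340. 341. 342. 343. 344.
 345. 346. 347. 348. 349. 350. 351. 352.]
```

The bar is now at 217–218° (expected 218.7°), so one click is left, by the same stroke. After that I'll withdraw and lift.

jog_arm(
  xyz=[
    [0,0.8,3],
    [0,0.8,8],
    [0,0.8,13],
    [0,0.8,18],
    [0,0.8,22],
    [0,0.8,25],
    [0,0.8,26.5],
    [0,0.8,26.5],
  ],
  yaw=[0,0,0,0,0,0,0,0],
)

```text
clock: 14.9
eef_pos: [0.5899, 0.0866, 0.0673]
ee_rot: [-0.374, 0.6, -0.374, -0.6]
force: [-0.0, 0.2, 0.3]
grip_width: 0.0003
```

jog_arm(
  xyz=[
    [0,4.3,0],
    [0,8.6,0.5],
    [0,12.8,1.3],
    [0,16.9,2.4],
    [0,21,3.8],
    [0,25,5.6],
    [0,28.7,7.6],
    [0,32.4,9.9],
    [0,35.8,12.4],
    [0,39,15],
    [0,42,18],
    [0,45,21.5],
  ],
  yaw=[0.075,0.15,0.225,0.3,0.375,0.45,0.525,0.6,0.675,0.75,0.825,0.9],
)

```text
clock: 16.1
eef_pos: [0.5402, 0.0858, 0.0674]
ee_rot: [0.599, -0.376, 0.599, 0.376]
force: [-0.2, 1.5, -0.3]
grip_width: 0.0003
```

jog_arm(
  xyz=[
    [0,0,-4],
    [0,0,-10],
    [0,0,-17],
    [0,0,-23],
    [0,0,-26],
    [-15,0,-26],
    [-40,0,-26],
    [-75,0,-30],
    [-110,0,-60],
    [-130,0,-90],
    [-130,0,-90],
    [-130,0,-90],
  ],
  yaw=[0,0,0,0,0,0,0,0,0,0,0,0],
)

```text
clock: 17.3
eef_pos: [0.502, 0.0045, 0.1989]
ee_rot: [0.599, -0.377, 0.597, 0.376]
force: [-0.5, -0.1, -0.0]
grip_width: -0.0001
```

```bash
python3 look.py
python3 - <<'E'
from plan import *
T,S=vision.read_camera('top'),vision.read_camera('side')
cv2.imwrite('pics/end.png',cv2.resize(np.hstack([T[130:390,200:460],S[130:390,200:460]])[:,:,::-1],(800,400)))
E
```

```text
[0.502  0.0045 0.1989] zb 64.4 F [-0.52 -0.07 -0.01] bearing -115.1 r 0.1474 17.3
phase 15.022342207425796 dark (bar/hub) bearings [  0.   1.   2.   3.   4.   5.   6.   7.   8.   9.  10.  11.  12.  13.
  14.  15.  16.  17.  18.  19.  20.  21.  22.  23.  24.  25.  26.  27.
  28.  29.  30.  31.  32.  33.  34.  35.  36.  37.  38.  39.  40.  41.
  42.  43.  44.  45.  46.  47.  48.  49.  50.  51.  52.  53.  54.  55.
  56.  57.  58.  59.  60.  61. 161. 162. 163. 164. 165. 166. 167. 168.
 169. 264. 265. 266. 267. 268. 269. 270. 271. 272. 273. 274. 275. 276.
 277. 278. 279. 280. 281. 282. 283. 284. 285. 286. 287. 288. 289. 290.
 291. 292. 293. 294. 295. 296. 297. 298. 299. 300. 301. 302. 303. 304.
 305. 306. 307. 308. 309. 310. 311. 312. 313. 314. 315. 316. 317. 318.
 319. 320. 321. 322. 323. 324. 325. 326. 327. 328. 329. 330. 331. 332.
 333. 334. 335. 336. 337. 338. 339. 340. 341. 342. 343. 344. 345. 346.
 347. 348. 349. 350. 351. 352. 353. 354. 355. 356. 357. 358. 359.]
```

View pics/end.png

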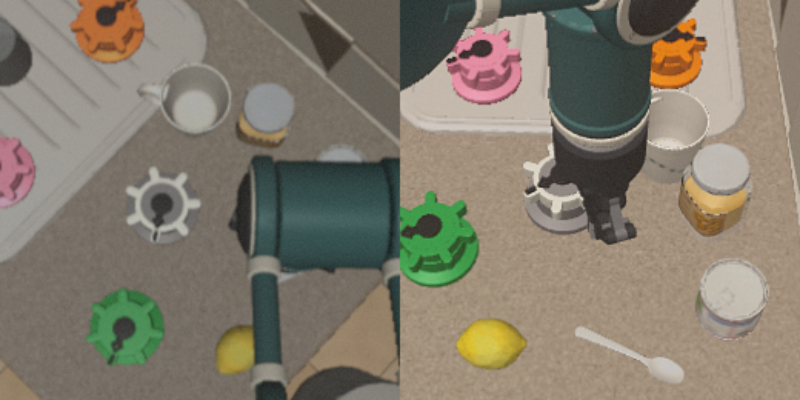

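The bar shows in line with the pointer in both views: (155,238) in the left half, (530,190) in the right half. The bystanders are unmoved and the arm is clear. One numeric check from the unobstructed top view, then I hand in.

Run:
```python
from plan import *
T=vision.read_camera('top')[:,:,::-1]; ph,o,a=wheel(T,'top',C); o1=o[1]
print('phase',ph,'(start 12.98)','dark at',a[o1<100], 'expect ~167')
o=manip.get_obs(); print(o['force'],abs(o['qd']).max(),o['clock'])
if abs(ph-12.98)<3: print(job.finish_job())
```

```text
phase 12.873858228524782 (start 12.98) dark at [164. 165. 166. 167. 168.] expect ~167
[-0.22519865 -1.02091708 -0.05515661] 0.005298339862695231 17.5
the job is handed in; nothing more can be done
None
```

The white counter is set to its start, and I handed the job in at 17.5 s. I turned the wheel clockwise by four single clicks with the shut fingertips, withdrawing after each one, then lifted clear.

**Wheel position:** the last top view puts the raised bar at a bearing of 164–168°, and the pointer lies at about 167°. The lobe pattern is at 12.9°, against 13.0° at the start, so the wheel sits in a click.

**Surroundings:** neither the counter nor the bystanders showed any visible shift in the last pictures. I judged the bystanders by eye and did not measure them. In the last top view the arm hid the tin and spoon, so I checked those in the side view.

**Forces:** the wrist force readings after each move stayed below about 2 N.

**One disagreement:** the last side view gave a lobe pattern of 15.0°, because the gripper hid part of the wheel. I relied on the clear top view instead.

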